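# Strip the worn bench pin off its mounting stud

## Robot

A 6-joint arm with a two-finger parallel gripper is mounted at the origin on the work surface. World frame = base frame: x ahead of the robot, y to its left, z up, the work surface at z = 0. Lengths are in m, angles in degrees, forces in N, time in s.
With the tool pointing down it reaches from about 0.3 to 0.75 m from the base axis. Payload 8.5 kg.
Tool frame: the origin (TCP) lies on the mounting face of the last link; the fingertips stand tip_extent ahead of it and the grasp point (between the pads) lies 155 mm ahead of it (tip_extent is the distance from the TCP to the fingertips, in m); z points along the fingers, y is the line along which they close (so a half turn about z gives the same grasp; the last joint's range is limited). The gripper opens to 85 mm and grips with 20 to 120 N. Pads are 22 mm wide; open, the fingers measure 114 mm over their backs; the gripper's body (76 mm by 85 mm) begins 54 mm behind the grasp point. The pads swing forward as they close: fully open they stand 13 mm farther back than shut.
Start: joints at [-87.794, 21.807, 74.336, -0, 83.858, -12.336], TCP at [0.138, -0.532, 0.405] pointing down, gripper open.
Joint ranges: [-178.18, 178.18], [-50.72, 133.34], [12.68, 142.11], [-81.47, 261.47], [9.98, 163.14], [-165.26, 165.26]. Speed limits (degrees/s): [136.94, 136.94, 180, 180, 180, 180].

## Interface

Orientations are given as a 3x3 rotation matrix whose columns are the frame's x, y, z axes.
In Python, from rig import observe, get_image, camera_params, close_job, tip_extent gives the robot as it stands.
- The arm moves only by the shell command python3 -m creep 'ROWS' [FORCE]. ROWS is JSON, a list of rows, each an object with "jaw": the gripper's target within -1 to 1 (shut at 1, half-way at 0, fully open at -1); "travel": the shift along the world's x, y, z in mm, a list of three; "roll": the turn about the world's z in rad. A call has 1 to 12 rows; each row is the pose to reach, as a shift and turn from the pose commanded when the call began; what a row does not reach only later rows make up. A row lasts 1/10 s, in which the tool goes at most 50 mm and 8.59 degrees, less where a joint would pass 70% of its speed; a pose out of reach is approached as far as the arm can. A call with a gripper value outside its range is refused whole. The fingers move at their own pace and stop on an object; FORCE is the grip in N (left out, the last holds). Time passes only in rows, so rows that repeat a pose let the fingers close. It gives the time, the measured TCP pose, the force, the opening and the grip force at its end, in the units of the state.
- observe(): the state, without advancing time (a new reading comes with each control period).
- get_image(name): name is "scene" or "side" or "wrist"; returns (picture, depth): 400x640x3 uint8, red, green, blue; 400x640 float32, m along the optical axis (not along the pixel's ray), 0 where there is no reading.
- camera_params(name): a dict with "mtx" (3x3 intrinsics, pixels), "extrinsics" (4x4, takes a point from camera to world coordinates). Camera axes: x right, y down, z forward; pixel columns grow to the right and rows downward; lengths in m; the calibration is good to about 2 mm. The wrist camera is an equidistant fisheye: a pixel r from the principal point sees the ray r / f radians off the axis. A picture is of the moment at which its call begins: read the wrist's pose just before it. camera_params takes no time and is no camera call; for the wrist camera it gives the pose at the moment of the call.
- close_job(): hands the job in; it is judged then, once.
The state is a dict: "time_s": time; "q": joint angles; "qvel": joint speeds; "joint_efforts": joint torques, N m; "position": TCP position; "tool_rot": TCP orientation; "ft_force": force on the tool from outside, world axes, zero at the start; "wrist_torque": the same for the moment, N m; "grip_width": finger opening in m; "gripper_force": force on a finger pad.
Only numpy, scipy, OpenCV 4.12 (cv2) and the standard library are available. Lean on these libraries where they do the work, as an engineer would, in place of code of your own. Each camera call takes 0.05 s, during which the arm holds its last target. There are 200 camera calls.

## Task

Take the worn bench pin off its mount: first free and remove the quarter-turn wing nut (feel for the angle at which it slips over the stud's cross pin, do not force it), then the brass spacer, then the wooden bench pin itself. Put the nut and the spacer on the flat floor of the pewter ring tray, either way up, and lay the bench pin flat on the floor of the copper-lined sweep tray, set down rather than dropped. Leave everything else where it is.

Things in the scene. Friction and masses are not known exactly. Their poses are not given: they have to be found in the camera images.
- nut_mid (a point): Centre (half-way up) of the loose aluminium bayonet wing nut. x: along its wings, z: up. Hub 48 (x) by 44 (y) by 34 mm high, so 44 mm across its two flat sides facing y; wings 10 mm thick along x, 96 mm tip to tip, from 14 to 38 mm above its underside. It turns freely either way without rising, and lifts straight off only at the release angle (see nut_plate).
- nut_plate (a point): Top of the nut's bottom plate (14 mm thick, 20 mm square bore, slot 36 mm long along x and 14 mm wide); above it an open 36 mm square cavity where the cross pin sits, 2 mm over the plate. The nut lifts off only with wings along the cross pin, within about 0.23 rad, either way round; else it is blocked after 2 mm. At the start it is 0.6 to 2.5 rad short of this, anticlockwise from above.
- spacer_mid (a point): Centre (half-way up) of the loose brass spacer: ring 62 mm outside, 35 mm bore, 36 mm high, lying on the bench pin and round the stud. z: its axis.
- benchpin_mid (a point): Centre (half-way up) of the loose maple bench pin: board 160 (x) by 60 (y) by 24 mm, x along its length, z up. A 35 mm square hole right through it has its centre at x = +45 mm; its fork with a 16 mm wide notch is at the -x end (x = -80 to -30); solid and 60 mm wide from x = -35 to +10. On the mount the part with x below -15 overhangs the mount's block, free below.
- stud_foot (a point): Point on the axis of the upright steel stud where the bench pin lies on the fixed iron mount, 60 mm above the bench; z up, x roughly along the bench pin. Block under the bench pin 50 mm wide; foot 90 mm wide, 12 mm high. Stud 30 mm thick up to 56 mm above this point, then 16 mm up to 85 mm. Stacked on it: bench pin (0 to 24 mm), spacer (24 to 60), nut (60 to 94).
- crosspin_mid (a point): Middle of the steel cross pin (7 mm thick, 30 mm long, level, its ends flush with the thick part of the stud) in the stud's neck, 79.5 mm above stud_foot. These axes are the mount's: the pin's own direction about the stud differs every time and is not given by them. It can be seen in the nut's open cavity from above, or found by feel.
- ring_floor (a point): Centre of the free flat floor of the fixed pewter ring tray, 6 mm above the bench. Free floor 150 (x) by 228 (y) mm inside; tray walls 12 mm higher than this floor and 6 mm thick; beyond +x a 36 mm strip of grey ring rolls with rings.
- sweep_floor (a point): Centre of the floor of the fixed copper-lined sweep tray, 8 mm above the bench; inside 234 (x) by 154 (y) mm, walls 18 mm higher than this floor and 8 mm thick. A small copper tilting bin, 38 mm high, hangs outside its -x end towards its -y corner.
- sweep_bin (a joint): Tilt of the small copper bin at the sweep tray's front corner (rad), 0 upright, held shut by a spring. Leave alone.
- mallet: Horn mallet, 240 mm long, lying on the bench in front of the mount. Bystander.
- ring_stick: Steel ring-sizing stick with a square dark wood handle, 280 mm long, lying at the back. Bystander.
- flask_a: Brass casting flask, open tube 68 mm across, 80 mm high, standing behind the mount. Bystander. Origin at its underside's centre.
- flask_b: Brass casting flask, open tube 68 mm across, 65 mm high, standing behind the mount. Bystander. Origin at its underside's centre.
- jar: Amber glass jar with steel lid, 60 mm across, 85 mm high. Bystander. Origin at its underside's centre.
- bench_brush: Bench brush, 190 mm long, lying behind on the left. Bystander.
There are look-alikes about, which are no part of the job. What is shaped like the part that bears benchpin_mid but green is not meant. Leave any green look-alike of the part that bears nut_mid alone.

How it is judged:
By the outcome, as a careful person would: the job done as asked, in the order asked, and still so for the second after the job is handed in, with the robot touching nothing.
It also fails if it takes over 72 s, if anything falls off the work surface, if the arm or the gripper's body presses on something with over 40 N, if the wrist force passes 120 N, or if a joint passes its speed limit or range.

## Working session

There is one attempt and no reset: what is moved stays moved. The work goes in short steps, Python scripts to look and compute and a shell command to move; the robot and the scene stay as the last step left them, time stands still between calls to the robot, and variables do not carry over. Pictures are saved under pics/ and viewed, at most 10 in all, crops included, and the job is handed in when it is done.

```bash
mkdir -p pics; ls; cat > h.py <<'E'
import numpy as np, cv2
from rig import *
def pt(cam,u,v,d):
    K=cam["mtx"];K=np.array(K);E=np.array(cam["extrinsics"])
    return (E@np.array([(u-K[0,2])/K[0,0]*d,(v-K[1,2])/K[1,1]*d,d,1]))[:3]
def cloud(name):
    c=camera_params(name);im,d=get_image(name)
    K=np.array(c["mtx"]);E=np.array(c["extrinsics"])
    v,u=np.mgrid[:400,:640]
    if name=="wrist":
        x=(u-K[0,2])/K[0,0];y=(v-K[1,2])/K[1,1];r=np.hypot(x,y)+1e-9
        t=np.tan(np.minimum(r,1.5))/r
        P=np.stack([x*t*d,y*t*d,d],-1)
    else: P=np.stack([(u-K[0,2])/K[0,0]*d,(v-K[1,2])/K[1,1]*d,d],-1)
    W=P@E[:3,:3].T+E[:3,3]; W[d==0]=np.nan
    return im,W
def save(n,im,s=1): cv2.imwrite("pics/"+n,cv2.resize(im[:,:,::-1],None,fx=s,fy=s,interpolation=cv2.INTER_CUBIC))
E
python3 - <<'E'
from h import *
for n in("scene","side"):
    im,W=cloud(n);np.savez(n,im=im,W=W);
a=np.load("scene.npz")["im"];b=np.load("side.npz")["im"]
save("scene.png",a,1.25);save("side.png",b,1.25)
print(tip_extent() if callable(tip_extent) else tip_extent, observe()["time_s"],observe()["tool_rot"],observe()["grip_width"])
E
```

```text
pics
0.1734 0.1 [[ 9.67956894e-01  2.51116403e-01 -5.37701711e-05]
 [ 2.51116252e-01 -9.67956026e-01  1.32628332e-03]
 [ 2.81004335e-04 -1.29728764e-03 -9.99999119e-01]] 0.08530204246575784
```

View pics/scene.png

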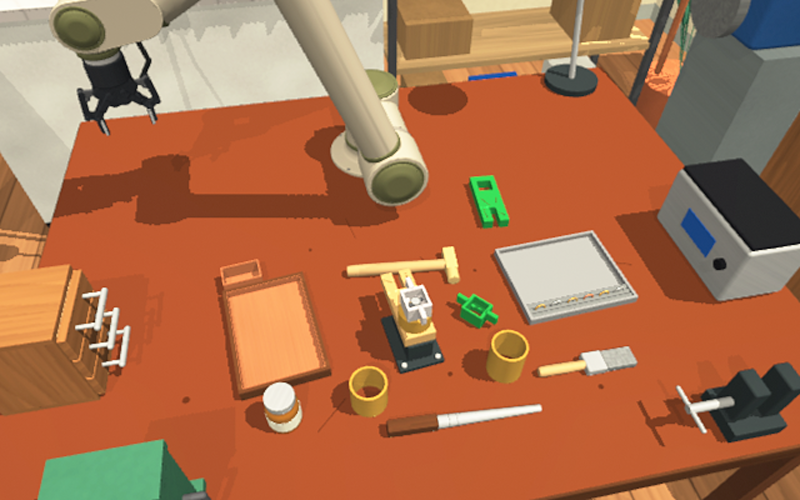

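View pics/side.png

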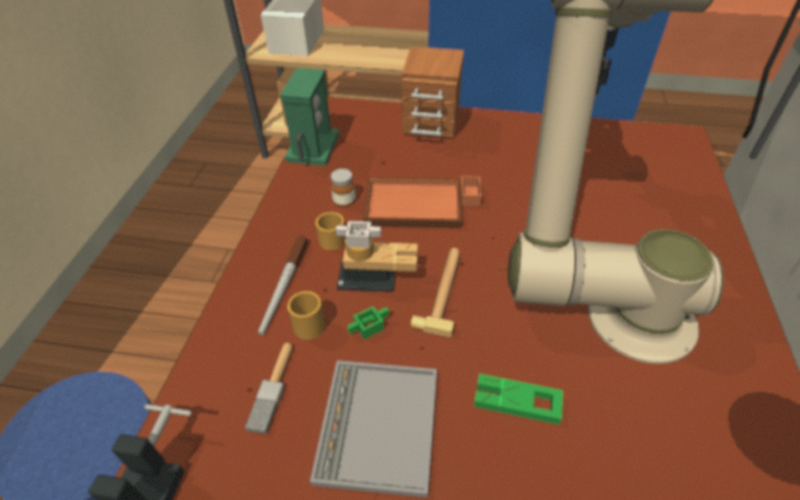

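Scene picture (800x500): silver nut on the mount at (415,300). Candidates are the silver nut (415,300) and the green look-alike at (478,309). For the pin they are the maple board under the nut at (400,285) and the green board at (490,200). I choose the silver nut and the maple board. The ring tray is at (565,275), the sweep tray at (273,330) with its bin at (240,270). The side picture agrees.

```bash
python3 - <<'E'
from h import *
S=np.load("scene.npz");D=np.load("side.npz")
im,W=S["im"],S["W"]
def f(u,v,n=S): return np.round(n["W"][int(v/1.25),int(u/1.25)],3)
for nm,u,v in [("ring",560,265),("ringc1",497,243),("ringc2",592,234),("ringc3",636,297),("ringc4",531,320),("sweep",275,330),("sw1",223,285),("sw2",304,275),("sw3",328,369),("sw4",242,393),("bin",240,268),("malH",450,265),("malE",350,270),("gnut",478,309),("flA",507,338),("flB",368,373),("jar",280,390),("gpin",490,200)]: print(nm,f(u,v))
for n,X in(("scene",S),("side",D)):
    W=X["W"].reshape(-1,3);c=X["im"].reshape(-1,3).astype(int)
    box=(abs(W[:,0]-f(415,300)[0])<.12)&(abs(W[:,1]-f(415,300)[1])<.12)
    m=box&(W[:,2]>.135)&(W[:,2]<.175)&(W[:,2]>.1)
    P=W[m]; print(n,m.sum(),P.mean(0),P.min(0),P.max(0))
    r=cv2.minAreaRect((P[:,:2]*1000).astype(np.float32));print("nut rect",r)
    m=box&(W[:,2]>.076)&(W[:,2]<.092)&(c[:,0]>c[:,2]+40)
    P=W[m];print("pin",m.sum(),cv2.minAreaRect((P[:,:2]*1000).astype(np.float32)))
    m=box&(W[:,2]>.006)&(W[:,2]<.02)&(c.max(1)<80)
    P=W[m];print("foot",m.sum(),cv2.minAreaRect((P[:,:2]*1000).astype(np.float32)))
    # ring tray floor grey & sweep floor orange
    W2=X["W"].reshape(-1,3)
E
```

```text
ring [0.483 0.341 0.002]
ringc1 [ 0.389  0.224 -0.   ]
ringc2 [0.418 0.44  0.017]
ringc3 [0.608 0.451 0.02 ]
ringc4 [0.62  0.218 0.015]
sweep [ 0.544 -0.289  0.011]
sw1 [ 0.427 -0.387  0.036]
sw2 [ 0.403 -0.22   0.002]
sw3 [ 0.66  -0.196  0.025]
sw4 [ 0.681 -0.354  0.028]
bin [ 0.375 -0.353  0.024]
malH [0.455 0.094 0.025]
malE [ 0.428 -0.121  0.024]
gnut [0.572 0.122 0.013]
flA [0.678 0.141 0.059]
flB [ 0.694 -0.126  0.046]
jar [ 0.721 -0.279  0.083]
gpin [0.271 0.243 0.023]
scene 531 [ 0.62647067 -0.02601093  0.1493499 ] [ 0.57665807 -0.04937862  0.13506051] [ 0.67234526 -0.00168356  0.16124806]
nut rect ((624.4421997070312, -25.31665802001953), (96.27922821044922, 44.72220230102539), 6.081536769866943)
pin 588 ((580.3658447265625, -30.41718292236328), (162.40292358398438, 61.12468338012695), 6.000762462615967)
foot 510 ((614.8859252929688, -27.177021026611328), (129.87884521484375, 89.38018798828125), 6.196191787719727)
side 428 [ 0.62390908 -0.02161304  0.14869979] [ 0.5763204  -0.04963049  0.1350153 ] [0.6719606  0.00214227 0.162048  ]
nut rect ((624.34912109375, -23.245656967163086), (96.1122055053711, 48.36613464355469), 5.752095699310303)
pin 702 ((580.4464721679688, -28.614139556884766), (161.17420959472656, 66.17339324951172), 7.042468547821045)
foot 408 ((610.8671264648438, -6.916839599609375), (125.89974212646484, 59.224552154541016), 4.672346115112305)
```

```bash
python3 - <<'E'
from h import *
S=np.load("scene.npz");save("nutcrop.png",S["im"][190:310,270:410],4)
E
```

```text
(no output)
```

View pics/nutcrop.png

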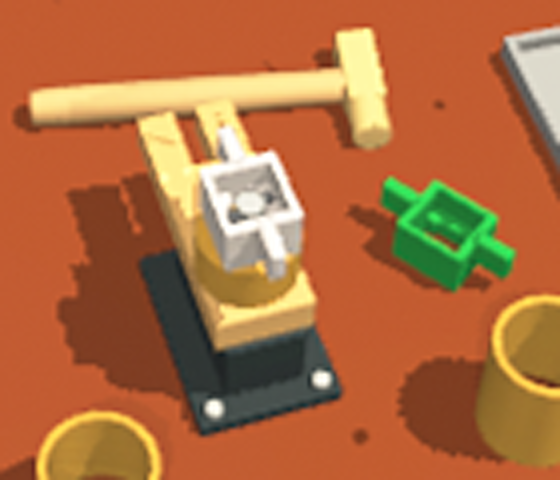

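The silver nut sits on the maple pin at world (0.624,-0.025), with its wings at about 6°. The sizes (96x44, 160x60) match the description. Next I move above it.

```bash
python3 -m creep '[{"jaw":-1,"travel":[487,507,0],"roll":-0.148},{"jaw":-1,"travel":[487,507,0],"roll":-0.148},{"jaw":-1,"travel":[487,507,0],"roll":-0.148},{"jaw":-1,"travel":[487,507,0],"roll":-0.148},{"jaw":-1,"travel":[487,507,0],"roll":-0.148},{"jaw":-1,"travel":[487,507,0],"roll":-0.148},{"jaw":-1,"travel":[487,507,0],"roll":-0.148},{"jaw":-1,"travel":[487,507,0],"roll":-0.148},{"jaw":-1,"travel":[487,507,0],"roll":-0.148},{"jaw":-1,"travel":[487,507,0],"roll":-0.148},{"jaw":-1,"travel":[487,507,0],"roll":-0.148},{"jaw":-1,"travel":[487,507,0],"roll":-0.148}]'; python3 -m creep '[{"jaw":-1,"travel":[0,0,0],"roll":0}]'
```

```text
time_s: 1.3
position: [0.5549, -0.0977, 0.4045]
tool_rot: [[0.994, 0.106, -0.0], [0.106, -0.994, 0.0], [-0.0, -0.0, -1.0]]
ft_force: [1.4, -1.6, -0.6]
grip_width: 0.0855
gripper_force: 0.0
time_s: 1.4
position: [0.5562, -0.0956, 0.4039]
tool_rot: [[0.994, 0.111, -0.0], [0.111, -0.994, 0.001], [0.0, -0.001, -1.0]]
ft_force: [-1.3, -0.7, 0.2]
grip_width: 0.0855
gripper_force: 0.0
```

```bash
python3 -m creep '[{"jaw":-1,"travel":[68,71,0],"roll":0},{"jaw":-1,"travel":[68,71,0],"roll":0},{"jaw":-1,"travel":[68,71,0],"roll":0},{"jaw":-1,"travel":[68,71,0],"roll":0}]'; python3 - <<'E'
from h import *
im,W=cloud("wrist");np.savez("wrist",im=im,W=W);save("w1.png",im,1.25)
E
```

```text
time_s: 1.8
position: [0.6218, -0.0286, 0.4039]
tool_rot: [[0.994, 0.107, -0.002], [0.107, -0.994, -0.0], [-0.002, -0.0, -1.0]]
ft_force: [-0.1, -0.6, -0.8]
grip_width: 0.0859
gripper_force: 0.0
```

View pics/w1.png

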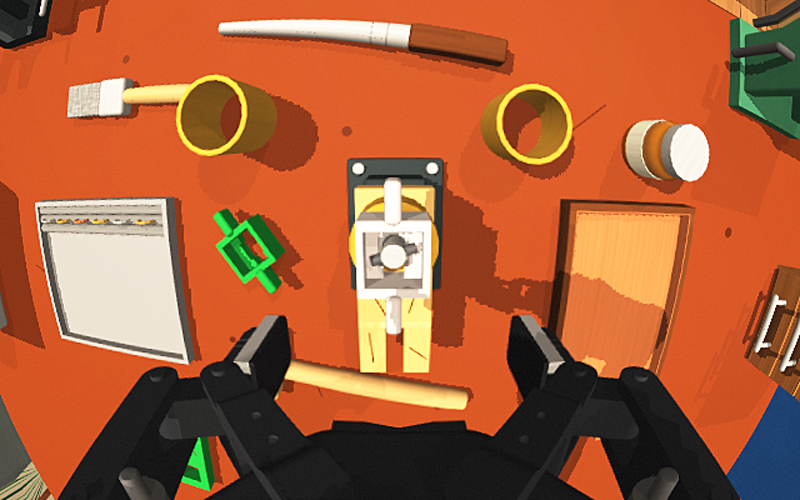

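The wrist picture shows the nut at (394,258), wings vertical in the image. The dark cross pin runs from about (372,262) to (416,248). I zoom in on it.

```bash
python3 - <<'E'
from h import *
S=np.load("wrist.npz");im,W=S["im"],S["W"]
save("w1c.png",im[165:250,270:360],6)
P=W.reshape(-1,3);c=im.reshape(-1,3).astype(int)
box=(abs(P[:,0]-.624)<.1)&(abs(P[:,1]+.025)<.08)
m=box&(P[:,2]>.145)&(P[:,2]<.175);print(m.sum(),cv2.minAreaRect((P[m,:2]*1000).astype(np.float32)),np.nanmax(P[m,2]))
m=box&(P[:,2]>.148)&(P[:,2]<.1565);Q=P[m&(abs(P[:,0]-.624)<.03)];print(cv2.minAreaRect((Q[:,:2]*1000).astype(np.float32)))
m=box&(P[:,2]>.136)&(P[:,2]<.1475)&(abs(P[:,0]-.624)<.017)&(abs(P[:,1]+.025)<.017);Q=P[m,:2]*1000
print(m.sum(),Q.mean(0)); 
m=box&(P[:,2]>.136)&(P[:,2]<.1475)&(c.max(1)<140)&(abs(P[:,0]-.624)<.02)&(abs(P[:,1]+.025)<.02);Q=P[m,:2]*1000
print(m.sum(),Q.mean(0),cv2.minAreaRect(Q.astype(np.float32)),np.degrees(np.arctan2(*np.linalg.eigh(np.cov(Q.T))[1][:,1][::-1])))
def g(u,v):return W[int(v/1.25),int(u/1.25)]
print(g(374,262),g(414,249))
E
```

```text
2724 ((625.4732055664062, -24.990581512451172), (95.26223754882812, 44.44478988647461), 5.740941047668457) 0.1593479052363335
((624.2108764648438, -25.11748504638672), (60.853084564208984, 44.44478988647461), 5.740941047668457)
637 [623.06398893 -26.35587513]
192 [622.30745088 -20.7802923 ] ((620.7626342773438, -23.53965187072754), (30.3480224609375, 33.00666809082031), 5.798159122467041) 129.59277931405666
[ 0.61965742 -0.0137045   0.14287849] [ 0.63047535 -0.03747885  0.14341293]
```

View pics/w1c.png

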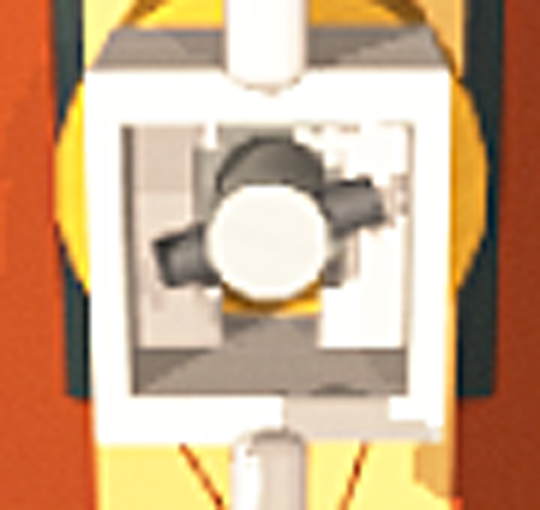

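The cross pin lies at about -66.5° (113.5°) and the nut's wings at 5.8°, so the nut needs about +1.88 rad (inside 0.6–2.5). I descend with the pads across the hub flats.

```bash
python3 -m creep '[{"jaw":-1,"travel":[0,0,-45],"roll":0},{"jaw":-1,"travel":[0,0,-85],"roll":0},{"jaw":-1,"travel":[0,0,-106],"roll":0},{"jaw":-1,"travel":[0,0,-106],"roll":0},{"jaw":-1,"travel":[0,0,-106],"roll":0}]' 40
```

```text
time_s: 2.35
position: [0.6215, -0.0297, 0.2999]
tool_rot: [[0.995, 0.104, 0.001], [0.104, -0.995, -0.0], [0.001, 0.0, -1.0]]
ft_force: [0.6, -1.0, 1.3]
grip_width: 0.0854
gripper_force: 0.0
```

```bash
python3 -m creep '[{"jaw":-1,"travel":[3,4.5,-2],"roll":0},{"jaw":-1,"travel":[3,4.5,-2],"roll":0},{"jaw":1,"travel":[3,4.5,-2],"roll":0},{"jaw":1,"travel":[3,4.5,-2],"roll":0},{"jaw":1,"travel":[3,4.5,-2],"roll":0},{"jaw":1,"travel":[3,4.5,-2],"roll":0},{"jaw":1,"travel":[3,4.5,-2],"roll":0},{"jaw":1,"travel":[3,4.5,-2],"roll":0}]' 40
```

```text
time_s: 3.15
position: [0.6248, -0.0242, 0.2971]
tool_rot: [[0.994, 0.106, 0.001], [0.106, -0.994, -0.0], [0.001, 0.0, -1.0]]
ft_force: [-0.7, -1.5, 3.8]
grip_width: 0.0438
gripper_force: 41.4
```

Gripped at 43.8 mm. Now I turn anticlockwise by 1.88 rad at a moderate pace.

```bash
python3 -m creep '[{"jaw":1,"travel":[0,0,0],"roll":0.14},{"jaw":1,"travel":[0,0,0],"roll":0.28},{"jaw":1,"travel":[0,0,0],"roll":0.42},{"jaw":1,"travel":[0,0,0],"roll":0.56},{"jaw":1,"travel":[0,0,0],"roll":0.7},{"jaw":1,"travel":[0,0,0],"roll":0.84},{"jaw":1,"travel":[0,0,0],"roll":0.98},{"jaw":1,"travel":[0,0,0],"roll":1.12},{"jaw":1,"travel":[0,0,0],"roll":1.26},{"jaw":1,"travel":[0,0,0],"roll":1.4},{"jaw":1,"travel":[0,0,0],"roll":1.54},{"jaw":1,"travel":[0,0,0],"roll":1.54}]'
```

```text
time_s: 4.35
position: [0.6248, -0.024, 0.2971]
tool_rot: [[-0.076, 0.997, 0.001], [0.997, 0.076, 0.0], [-0.0, 0.001, -1.0]]
ft_force: [-0.5, 0.6, 5.8]
grip_width: 0.0435
gripper_force: 41.5
```

```bash
python3 -m creep '[{"jaw":1,"travel":[0,0,0],"roll":0.12},{"jaw":1,"travel":[0,0,0],"roll":0.24},{"jaw":1,"travel":[0,0,0],"roll":0.34},{"jaw":1,"travel":[0,0,0],"roll":0.34},{"jaw":1,"travel":[0,0,0],"roll":0.34}]'
```

```text
time_s: 4.85
position: [0.6248, -0.0241, 0.2971]
tool_rot: [[-0.399, 0.917, 0.001], [0.917, 0.399, -0.0], [-0.0, 0.001, -1.0]]
ft_force: [-0.1, 0.4, 6.0]
grip_width: 0.0435
gripper_force: 41.6
```

Turned freely. Now I lift gently by 6 mm to test for blocking, which would show after 2 mm.

```bash
python3 -m creep '[{"jaw":1,"travel":[0,0,2],"roll":0},{"jaw":1,"travel":[0,0,4],"roll":0},{"jaw":1,"travel":[0,0,6],"roll":0},{"jaw":1,"travel":[0,0,6],"roll":0}]'
```

```text
time_s: 5.25
position: [0.6247, -0.0242, 0.3028]
tool_rot: [[-0.402, 0.915, -0.0], [0.915, 0.402, -0.0], [-0.0, -0.0, -1.0]]
ft_force: [0.0, -0.2, -0.7]
grip_width: 0.0436
gripper_force: 40.8
```

```bash
python3 -m creep '[{"jaw":1,"travel":[0,0,20],"roll":0},{"jaw":1,"travel":[0,0,45],"roll":0},{"jaw":1,"travel":[0,0,80],"roll":0},{"jaw":1,"travel":[0,0,80],"roll":0}]'; python3 - <<'E'
from h import *
S=np.load("scene.npz");D=np.load("side.npz")
for X in(S,D):
    P=X["W"].reshape(-1,3);c=X["im"].reshape(-1,3).astype(int)
    b=(P[:,0]>.36)&(P[:,0]<.66)&(P[:,1]>.19)&(P[:,1]<.48)&(abs(c[:,0]-c[:,2])<40)&(P[:,2]<.04)
    r=cv2.minAreaRect((P[b,:2]*1000).astype(np.float32));print("ring",r)
    Z=X["W"][:,:,2]
    b=(P[:,0]>.39)&(P[:,0]<.70)&(P[:,1]>-.42)&(P[:,1]<-.17)&(P[:,2]>.021)&(P[:,2]<.03)
    print("sweep rim",b.sum(),cv2.minAreaRect((P[b,:2]*1000).astype(np.float32)))
E
```

```text
time_s: 5.65
position: [0.6248, -0.0241, 0.3875]
tool_rot: [[-0.403, 0.915, 0.008], [0.915, 0.403, -0.002], [-0.005, 0.007, -1.0]]
ft_force: [0.5, -0.1, -0.6]
grip_width: 0.0436
gripper_force: 41.3
ring ((515.4064331054688, 330.588623046875), (204.96148681640625, 242.47804260253906), 3.3240184783935547)
sweep rim 1205 ((526.8814086914062, -293.96051025390625), (293.39794921875, 170.1818084716797), 7.1464972496032715)
ring ((515.677978515625, 331.90228271484375), (201.665283203125, 243.65907287597656), 3.4484176635742188)
sweep rim 674 ((526.4342651367188, -292.4869384765625), (293.630615234375, 180.18211364746094), 6.905900955200195)
```

The nut is free and came up with no load. Free floor centre of the ring tray is about (0.495,0.330), yaw 3.4°. The sweep floor centre is about (0.548,-0.291), yaw 7°. I carry the nut to (0.495,0.370).

```bash
python3 -m creep '[{"jaw":1,"travel":[-130,394,0],"roll":0},{"jaw":1,"travel":[-130,394,0],"roll":0},{"jaw":1,"travel":[-130,394,0],"roll":0},{"jaw":1,"travel":[-130,394,0],"roll":0},{"jaw":1,"travel":[-130,394,0],"roll":0},{"jaw":1,"travel":[-130,394,0],"roll":0},{"jaw":1,"travel":[-130,394,0],"roll":0},{"jaw":1,"travel":[-130,394,-50],"roll":0},{"jaw":1,"travel":[-130,394,-100],"roll":0},{"jaw":1,"travel":[-130,394,-140],"roll":0},{"jaw":1,"travel":[-130,394,-170],"roll":0},{"jaw":1,"travel":[-130,394,-170],"roll":0}]'; python3 -m creep '[{"jaw":1,"travel":[0,0,0],"roll":0}]'
```

```text
time_s: 6.85
position: [0.4932, 0.3695, 0.2066]
tool_rot: [[-0.403, 0.915, -0.011], [0.915, 0.403, -0.005], [-0.0, -0.012, -1.0]]
ft_force: [-0.4, 1.1, -0.6]
grip_width: 0.0432
gripper_force: 41.6
time_s: 6.95
position: [0.4951, 0.3699, 0.2132]
tool_rot: [[-0.403, 0.915, -0.0], [0.915, 0.403, -0.0], [-0.0, -0.0, -1.0]]
ft_force: [0.9, 0.8, -0.6]
grip_width: 0.0433
gripper_force: 41.6
```

```bash
python3 -m creep '[{"jaw":1,"travel":[0,0,-15],"roll":0},{"jaw":1,"travel":[0,0,-25],"roll":0},{"jaw":1,"travel":[0,0,-28],"roll":0},{"jaw":1,"travel":[0,0,-30],"roll":0},{"jaw":1,"travel":[0,0,-30],"roll":0},{"jaw":1,"travel":[0,0,-30],"roll":0}]'
```

```text
time_s: 7.55
position: [0.4949, 0.3699, 0.1834]
tool_rot: [[-0.403, 0.915, 0.001], [0.915, 0.403, 0.0], [0.0, 0.001, -1.0]]
ft_force: [0.6, 0.7, -1.6]
grip_width: 0.043
gripper_force: 41.8
```

```bash
python3 -m creep '[{"jaw":-1,"travel":[0,0,0],"roll":0},{"jaw":-1,"travel":[0,0,0],"roll":0},{"jaw":-1,"travel":[0,0,0],"roll":0},{"jaw":-1,"travel":[0,0,20],"roll":0},{"jaw":-1,"travel":[0,0,60],"roll":0},{"jaw":-1,"travel":[0,0,110],"roll":0},{"jaw":-1,"travel":[0,0,160],"roll":0},{"jaw":-1,"travel":[0,0,180],"roll":0},{"jaw":-1,"travel":[0,0,180],"roll":0}]'; python3 - <<'E'
from h import *
o=observe();print(o["position"],o["grip_width"],o["q"])
im,W=cloud("wrist");np.savez("wrist2",im=im,W=W);save("w2.png",im,1)
P=W.reshape(-1,3);b=(abs(P[:,0]-.495)<.07)&(abs(P[:,1]-.37)<.07)&(P[:,2]>.025)&(P[:,2]<.06)
print(b.sum(),cv2.minAreaRect((P[b,:2]*1000).astype(np.float32)),P[b].max(0))
E
```

```text
time_s: 8.45
position: [0.4946, 0.3699, 0.3665]
tool_rot: [[-0.403, 0.915, 0.006], [0.915, 0.403, 0.003], [0.0, 0.007, -1.0]]
ft_force: [-0.5, -0.1, 0.0]
grip_width: 0.0853
gripper_force: 0.0
[0.49461298 0.36986787 0.36654211] 0.08526130553512722 [2.58214465e+01 3.01362408e+01 6.66894762e+01 7.47501503e-04
 8.27627948e+01 2.03734622e+00]
1642 ((495.7455139160156, 369.49969482421875), (44.277015686035156, 94.37578582763672), 23.70572280883789) [0.52530282 0.41374375 0.04565647]
```

View pics/w2.png

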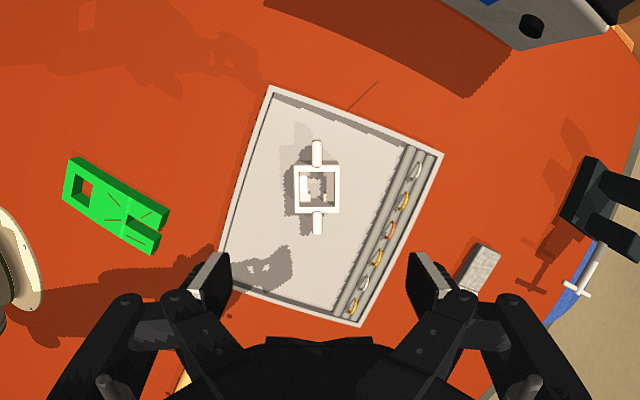

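The nut stands flat in the tray at (317,188), clear of the walls and rolls. Next I go back for the spacer.

```bash
python3 -m creep '[{"jaw":-1,"travel":[130,-395,0],"roll":-1.88},{"jaw":-1,"travel":[130,-395,0],"roll":-1.88},{"jaw":-1,"travel":[130,-395,0],"roll":-1.88},{"jaw":-1,"travel":[130,-395,0],"roll":-1.88},{"jaw":-1,"travel":[130,-395,0],"roll":-1.88},{"jaw":-1,"travel":[130,-395,0],"roll":-1.88},{"jaw":-1,"travel":[130,-395,0],"roll":-1.88},{"jaw":-1,"travel":[130,-395,0],"roll":-1.88},{"jaw":-1,"travel":[130,-395,0],"roll":-1.88},{"jaw":-1,"travel":[130,-395,0],"roll":-1.88},{"jaw":-1,"travel":[130,-395,0],"roll":-1.88},{"jaw":-1,"travel":[130,-395,0],"roll":-1.88}]'; python3 -m creep '[{"jaw":-1,"travel":[0,0,0],"roll":-0.05},{"jaw":-1,"travel":[0,0,0],"roll":-0.05},{"jaw":-1,"travel":[0,0,0],"roll":-0.05}]'; python3 - <<'E'
from h import *
im,W=cloud("wrist");P=W.reshape(-1,3);c=im.reshape(-1,3).astype(int)
b=(abs(P[:,0]-.625)<.06)&(abs(P[:,1]+.025)<.06)&(P[:,2]>.112)&(P[:,2]<.128)&(c[:,0]>c[:,2]+40)
print(b.sum(),cv2.minEnclosingCircle((P[b,:2]*1000).astype(np.float32)),np.median(P[b,2]))
E
```

```text
time_s: 9.7
position: [0.6248, -0.0255, 0.3604]
tool_rot: [[0.984, 0.178, -0.004], [0.178, -0.984, 0.001], [-0.004, -0.002, -1.0]]
ft_force: [-0.6, 0.4, -0.2]
grip_width: 0.0854
gripper_force: 0.0
time_s: 10.0
position: [0.6247, -0.0251, 0.3614]
tool_rot: [[0.991, 0.137, -0.002], [0.137, -0.991, 0.001], [-0.002, -0.001, -1.0]]
ft_force: [0.2, 0.1, 0.4]
grip_width: 0.0852
gripper_force: 0.0
3674 ((625.1373901367188, -25.07059097290039), 31.07973861694336) 0.11940540877190535
```

```bash
python3 -m creep '[{"jaw":-1,"travel":[0,0,-45],"roll":0},{"jaw":-1,"travel":[0,0,-80],"roll":0},{"jaw":-1,"travel":[0,0,-98],"roll":0},{"jaw":-1,"travel":[0,0,-101],"roll":0},{"jaw":-1,"travel":[0,0,-101],"roll":0},{"jaw":1,"travel":[0,0,-101],"roll":0},{"jaw":1,"travel":[0,0,-101],"roll":0},{"jaw":1,"travel":[0,0,-101],"roll":0},{"jaw":1,"travel":[0,0,-101],"roll":0},{"jaw":1,"travel":[0,0,-101],"roll":0}]' 40
```

```text
time_s: 11.05
position: [0.6249, -0.0252, 0.2635]
tool_rot: [[0.991, 0.136, 0.003], [0.136, -0.991, -0.001], [0.003, 0.001, -1.0]]
ft_force: [-0.8, 1.0, 6.8]
grip_width: 0.0603
gripper_force: 43.9
```

```bash
python3 -m creep '[{"jaw":1,"travel":[0,0,3],"roll":0},{"jaw":1,"travel":[0,0,12],"roll":0},{"jaw":1,"travel":[0,0,35],"roll":0},{"jaw":1,"travel":[0,0,65],"roll":0},{"jaw":1,"travel":[0,0,100],"roll":0},{"jaw":1,"travel":[0,0,120],"roll":0}]' 50
```

```text
time_s: 11.65
position: [0.6245, -0.0251, 0.3853]
tool_rot: [[0.991, 0.135, 0.004], [0.135, -0.991, -0.001], [0.004, 0.001, -1.0]]
ft_force: [0.2, -0.1, -1.7]
grip_width: 0.0601
gripper_force: 54.5
```

```bash
python3 -m creep '[{"jaw":1,"travel":[-130,287,0],"roll":1.48},{"jaw":1,"travel":[-130,287,0],"roll":1.48},{"jaw":1,"travel":[-130,287,0],"roll":1.48},{"jaw":1,"travel":[-130,287,0],"roll":1.48},{"jaw":1,"travel":[-130,287,0],"roll":1.48},{"jaw":1,"travel":[-130,287,0],"roll":1.48},{"jaw":1,"travel":[-130,287,0],"roll":1.48},{"jaw":1,"travel":[-130,287,0],"roll":1.48},{"jaw":1,"travel":[-130,287,-40],"roll":1.48},{"jaw":1,"travel":[-130,287,-80],"roll":1.48},{"jaw":1,"travel":[-130,287,-120],"roll":1.48},{"jaw":1,"travel":[-130,287,-150],"roll":1.48}]';python3 -m creep '[{"jaw":1,"travel":[0,0,0],"roll":0},{"jaw":1,"travel":[0,0,0],"roll":0}]'
```

```text
time_s: 12.85
position: [0.4943, 0.2618, 0.2301]
tool_rot: [[-0.045, 0.999, -0.002], [0.999, 0.045, -0.0], [-0.0, -0.002, -1.0]]
ft_force: [0.1, -0.1, -0.7]
grip_width: 0.0605
gripper_force: 54.7
time_s: 13.05
position: [0.4951, 0.262, 0.2328]
tool_rot: [[-0.045, 0.999, 0.001], [0.999, 0.045, 0.0], [0.0, 0.001, -1.0]]
ft_force: [0.3, 0.4, -0.4]
grip_width: 0.0602
gripper_force: 55.1
```

```bash
python3 -m creep '[{"jaw":1,"travel":[0,0,-25],"roll":0},{"jaw":1,"travel":[0,0,-40],"roll":0},{"jaw":1,"travel":[0,0,-44],"roll":0},{"jaw":1,"travel":[0,0,-46],"roll":0},{"jaw":1,"travel":[0,0,-46],"roll":0},{"jaw":1,"travel":[0,0,-46],"roll":0}]'
```

```text
time_s: 13.65
position: [0.495, 0.2619, 0.1869]
tool_rot: [[-0.045, 0.999, 0.002], [0.999, 0.045, 0.001], [0.0, 0.002, -1.0]]
ft_force: [0.0, 0.5, -1.0]
grip_width: 0.0599
gripper_force: 55.3
```

```bash
python3 -m creep '[{"jaw":1,"travel":[0,0,-1],"roll":0},{"jaw":1,"travel":[0,0,-1],"roll":0},{"jaw":-1,"travel":[0,0,-1],"roll":0},{"jaw":-1,"travel":[0,0,-1],"roll":0},{"jaw":-1,"travel":[0,0,-1],"roll":0},{"jaw":-1,"travel":[0,0,20],"roll":0},{"jaw":-1,"travel":[0,0,60],"roll":0},{"jaw":-1,"travel":[0,0,110],"roll":0},{"jaw":-1,"travel":[0,0,160],"roll":0},{"jaw":-1,"travel":[0,0,180],"roll":0},{"jaw":-1,"travel":[0,0,180],"roll":0}]'; python3 - <<'E'
from h import *
im,W=cloud("wrist");P=W.reshape(-1,3);save("w3.png",im)
b=(abs(P[:,0]-.495)<.06)&(abs(P[:,1]-.262)<.05)&(P[:,2]>.034)&(P[:,2]<.06)
print(b.sum(),cv2.minEnclosingCircle((P[b,:2]*1000).astype(np.float32)),np.percentile(P[b,2],[5,50,95]))
E
```

```text
time_s: 14.75
position: [0.4947, 0.2619, 0.369]
tool_rot: [[-0.045, 0.999, 0.006], [0.999, 0.045, 0.002], [0.002, 0.006, -1.0]]
ft_force: [-0.7, 0.3, -0.9]
grip_width: 0.0855
gripper_force: 0.0
2073 ((495.67108154296875, 260.46234130859375), 31.153240203857422) [0.03929633 0.04136676 0.04254438]
```

The spacer stands flat (top 0.041, r 31 mm). Now the bench pin: I grip at pin x ≈ -24, at world (0.5565,-0.032).

```bash
python3 -m creep '[{"jaw":-1,"travel":[61.5,-294,0],"roll":-1.51},{"jaw":-1,"travel":[61.5,-294,0],"roll":-1.51},{"jaw":-1,"travel":[61.5,-294,0],"roll":-1.51},{"jaw":-1,"travel":[61.5,-294,0],"roll":-1.51},{"jaw":-1,"travel":[61.5,-294,0],"roll":-1.51},{"jaw":-1,"travel":[61.5,-294,0],"roll":-1.51},{"jaw":-1,"travel":[61.5,-294,0],"roll":-1.51},{"jaw":-1,"travel":[61.5,-294,0],"roll":-1.51},{"jaw":-1,"travel":[61.5,-294,0],"roll":-1.51},{"jaw":-1,"travel":[61.5,-294,0],"roll":-1.51},{"jaw":-1,"travel":[61.5,-294,0],"roll":-1.51},{"jaw":-1,"travel":[61.5,-294,0],"roll":-1.51}]'; python3 -m creep '[{"jaw":-1,"travel":[0,0,0],"roll":0},{"jaw":-1,"travel":[0,0,0],"roll":0}]'; python3 - <<'E'
from h import *
im,W=cloud("wrist");P=W.reshape(-1,3);save("w4.png",im);c=im.reshape(-1,3).astype(int)
b=(abs(P[:,0]-.58)<.1)&(abs(P[:,1]+.03)<.06)&(P[:,2]>.078)&(P[:,2]<.09)&(c[:,0]>c[:,2]+40)
print(b.sum(),cv2.minAreaRect((P[b,:2]*1000).astype(np.float32)),np.median(P[b,2]))
d=(P[:,0]>.38)&(P[:,0]<.70)&(P[:,1]>-.42)&(P[:,1]<-.17)&(P[:,2]>.021)&(P[:,2]<.031)
print(d.sum(),cv2.minAreaRect((P[d,:2]*1000).astype(np.float32)))
E
```

```text
time_s: 16.0
position: [0.5562, -0.0322, 0.3645]
tool_rot: [[0.994, 0.109, -0.002], [0.109, -0.994, 0.001], [-0.002, -0.001, -1.0]]
ft_force: [-0.4, 0.5, 0.1]
grip_width: 0.0855
gripper_force: 0.0
time_s: 16.2
position: [0.5562, -0.0321, 0.3654]
tool_rot: [[0.994, 0.107, -0.001], [0.107, -0.994, 0.0], [-0.001, -0.0, -1.0]]
ft_force: [0.8, -0.1, 0.7]
grip_width: 0.0854
gripper_force: 0.0
10589 ((580.1417846679688, -29.812328338623047), (159.9314422607422, 60.83950424194336), 6.028942584991455) 0.08354394096927692
3712 ((527.8524780273438, -293.52215576171875), (290.59197998046875, 173.05308532714844), 6.957039833068848)
```

View pics/w4.png

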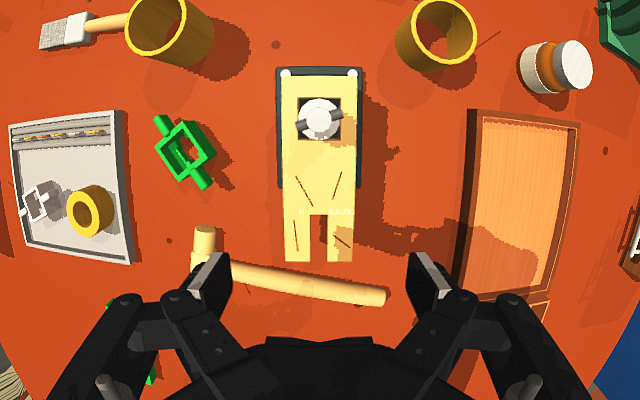

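The pin is at (0.580,-0.030), stud hole up at (319,120). The nut (40,203) and spacer (90,210) are in the ring tray. I descend and grip.

```bash
python3 -m creep '[{"jaw":-1,"travel":[0,0,-50],"roll":0},{"jaw":-1,"travel":[0,0,-95],"roll":0},{"jaw":-1,"travel":[0,0,-130],"roll":0},{"jaw":-1,"travel":[0,0,-145],"roll":0},{"jaw":-1,"travel":[0,0,-145],"roll":0},{"jaw":-1,"travel":[0,0,-145],"roll":0},{"jaw":1,"travel":[0,0,-145],"roll":0},{"jaw":1,"travel":[0,0,-145],"roll":0},{"jaw":1,"travel":[0,0,-145],"roll":0},{"jaw":1,"travel":[0,0,-145],"roll":0},{"jaw":1,"travel":[0,0,-145],"roll":0}]' 60
```

```text
time_s: 17.35
position: [0.5564, -0.0322, 0.2222]
tool_rot: [[0.994, 0.106, 0.002], [0.106, -0.994, -0.001], [0.002, 0.001, -1.0]]
ft_force: [-1.9, 0.4, 5.0]
grip_width: 0.0593
gripper_force: 64.4
```

```bash
python3 -m creep '[{"jaw":1,"travel":[0,0,3],"roll":0},{"jaw":1,"travel":[0,0,8],"roll":0},{"jaw":1,"travel":[0,0,16],"roll":0},{"jaw":1,"travel":[0,0,16],"roll":0}]'
```

```text
time_s: 17.75
position: [0.5565, -0.0322, 0.2381]
tool_rot: [[0.994, 0.106, 0.002], [0.106, -0.994, -0.001], [0.002, 0.001, -1.0]]
ft_force: [0.1, 1.1, -1.3]
grip_width: 0.059
gripper_force: 64.6
```

```bash
python3 -m creep '[{"jaw":1,"travel":[0,0,30],"roll":0},{"jaw":1,"travel":[0,0,60],"roll":0},{"jaw":1,"travel":[0,0,90],"roll":0},{"jaw":1,"travel":[0,0,110],"roll":0},{"jaw":1,"travel":[0,0,110],"roll":0},{"jaw":1,"travel":[-6,-40,110],"roll":0.017},{"jaw":1,"travel":[-12,-85,110],"roll":0.017},{"jaw":1,"travel":[-18,-130,110],"roll":0.017},{"jaw":1,"travel":[-24,-175,110],"roll":0.017},{"jaw":1,"travel":[-28,-220,110],"roll":0.017},{"jaw":1,"travel":[-32,-261,110],"roll":0.017},{"jaw":1,"travel":[-32,-261,110],"roll":0.017}]'; python3 -m creep '[{"jaw":1,"travel":[0,0,-40],"roll":0},{"jaw":1,"travel":[0,0,-80],"roll":0},{"jaw":1,"travel":[0,0,-120],"roll":0},{"jaw":1,"travel":[0,0,-145],"roll":0},{"jaw":1,"travel":[0,0,-145],"roll":0},{"jaw":1,"travel":[0,0,-145],"roll":0}]'
```

```text
time_s: 18.95
position: [0.5232, -0.2977, 0.3447]
tool_rot: [[0.993, 0.117, -0.002], [0.117, -0.993, 0.0], [-0.002, -0.0, -1.0]]
ft_force: [0.2, 1.0, -1.4]
grip_width: 0.0595
gripper_force: 65.4
time_s: 19.55
position: [0.5244, -0.2929, 0.2018]
tool_rot: [[0.992, 0.123, -0.0], [0.123, -0.992, 0.0], [-0.0, -0.0, -1.0]]
ft_force: [0.0, -0.4, -0.8]
grip_width: 0.0595
gripper_force: 65.4
```

```bash
python3 - <<'E'
from h import *
print(tip_extent() if callable(tip_extent) else tip_extent)
im,W=cloud("side");save("s2.png",im[110:220,260:420],4)
E
```

```text
0.1734
```

View pics/s2.png

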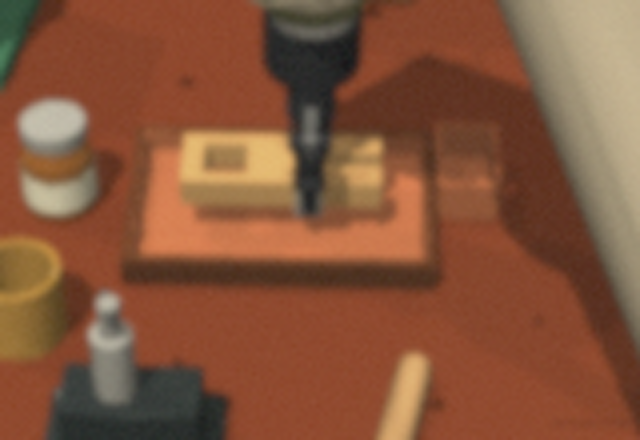

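The picture shows the fingertips at (310,213), about 5 mm below the board's underside at (310,205). The tips would meet the floor first and the board would drop. I put it back on the stud, regrip about 8 mm higher, and return.

```bash
python3 -m creep '[{"jaw":1,"travel":[0,0,45],"roll":0},{"jaw":1,"travel":[0,0,95],"roll":0},{"jaw":1,"travel":[0,0,145],"roll":0},{"jaw":1,"travel":[0,0,145],"roll":0},{"jaw":1,"travel":[8,45,145],"roll":-0.017},{"jaw":1,"travel":[12,90,145],"roll":-0.017},{"jaw":1,"travel":[18,135,145],"roll":-0.017},{"jaw":1,"travel":[24,180,145],"roll":-0.017},{"jaw":1,"travel":[28,225,145],"roll":-0.017},{"jaw":1,"travel":[32,261,145],"roll":-0.017},{"jaw":1,"travel":[32,261,145],"roll":-0.017},{"jaw":1,"travel":[32,261,145],"roll":-0.017}]'; python3 -m creep '[{"jaw":1,"travel":[0,0,0],"roll":0},{"jaw":1,"travel":[0,0,0],"roll":0}]'; python3 - <<'E'
from h import *
o=observe();print(o["position"],o["tool_rot"][1,0] if hasattr(o["tool_rot"],"shape") else o["tool_rot"][1][0])
im,W=cloud("wrist");P=W.reshape(-1,3);c=im.reshape(-1,3).astype(int)
z=o["position"][2]-.2222+.084
b=(abs(P[:,0]-.58)<.1)&(abs(P[:,1]+.03)<.06)&(abs(P[:,2]-z)<.008)&(c[:,0]>c[:,2]+40)
print(b.sum(),cv2.minAreaRect((P[b,:2]*1000).astype(np.float32)),z,np.median(P[b,2]))
E
```

```text
time_s: 20.8
position: [0.556, -0.0315, 0.3475]
tool_rot: [[0.994, 0.107, 0.001], [0.107, -0.994, -0.001], [0.001, 0.001, -1.0]]
ft_force: [0.6, -0.3, -1.5]
grip_width: 0.0591
gripper_force: 65.8
time_s: 21.0
position: [0.5562, -0.0332, 0.3469]
tool_rot: [[0.995, 0.104, 0.0], [0.104, -0.995, -0.0], [0.0, 0.0, -1.0]]
ft_force: [0.7, 0.1, -0.6]
grip_width: 0.0588
gripper_force: 65.8
[ 0.55615684 -0.03324331  0.34689235] 0.10397095891421235
40091 ((593.7769775390625, -29.644893646240234), (132.45477294921875, 86.3917007446289), 6.662751197814941) 0.2086923529598359 0.20816865800025247
```

```bash
python3 -m creep '[{"jaw":1,"travel":[0.3,1,-15],"roll":0.002},{"jaw":1,"travel":[0.3,1,-30],"roll":0.002},{"jaw":1,"travel":[0.3,1,-50],"roll":0.002},{"jaw":1,"travel":[0.3,1,-63],"roll":0.002},{"jaw":1,"travel":[0.3,1,-75],"roll":0.002},{"jaw":1,"travel":[0.3,1,-75],"roll":0.002}]'
```

```text
time_s: 21.65
position: [0.5563, -0.0316, 0.2703]
tool_rot: [[0.994, 0.107, -0.003], [0.107, -0.994, 0.001], [-0.003, -0.001, -1.0]]
ft_force: [-0.6, 0.8, -0.6]
grip_width: 0.0594
gripper_force: 65.8
```

```bash
python3 -m creep '[{"jaw":1,"travel":[0,-0.4,-15],"roll":0},{"jaw":1,"travel":[0,-0.4,-30],"roll":0},{"jaw":1,"travel":[0,-0.4,-42],"roll":0},{"jaw":1,"travel":[0,-0.4,-47],"roll":0},{"jaw":1,"travel":[0,-0.4,-49],"roll":0},{"jaw":1,"travel":[0,-0.4,-49],"roll":0}]'
```

```text
time_s: 22.25
position: [0.5567, -0.0316, 0.223]
tool_rot: [[0.994, 0.108, 0.0], [0.108, -0.994, -0.0], [0.0, 0.0, -1.0]]
ft_force: [0.2, 1.2, -1.0]
grip_width: 0.0589
gripper_force: 65.8
```

Seated within 1 mm. I open, raise 8.5 mm, regrip and lift slightly.

```bash
python3 -m creep '[{"jaw":1,"travel":[0,0,-0.7],"roll":0},{"jaw":-1,"travel":[0,0,-0.7],"roll":0},{"jaw":-1,"travel":[0,0,-0.7],"roll":0},{"jaw":-1,"travel":[0,0,-0.7],"roll":0},{"jaw":-1,"travel":[0,0,8],"roll":0},{"jaw":-1,"travel":[0,0,8],"roll":0},{"jaw":1,"travel":[0,0,8],"roll":0},{"jaw":1,"travel":[0,0,8],"roll":0},{"jaw":1,"travel":[0,0,8],"roll":0},{"jaw":1,"travel":[0,0,8],"roll":0},{"jaw":1,"travel":[0,0,8],"roll":0}]' 60; python3 -m creep '[{"jaw":1,"travel":[0,0,0],"roll":0}]';python3 -m creep '[{"jaw":1,"travel":[0,0,4],"roll":0},{"jaw":1,"travel":[0,0,12],"roll":0},{"jaw":1,"travel":[0,0,12],"roll":0}]'
```

```text
time_s: 23.35
position: [0.5565, -0.0315, 0.2311]
tool_rot: [[0.994, 0.108, 0.0], [0.108, -0.994, -0.0], [0.0, 0.0, -1.0]]
ft_force: [-0.9, 0.6, 5.0]
grip_width: 0.0587
gripper_force: 64.6
time_s: 23.45
position: [0.5565, -0.0315, 0.2311]
tool_rot: [[0.994, 0.108, 0.0], [0.108, -0.994, 0.0], [0.0, -0.0, -1.0]]
ft_force: [-1.6, 0.7, 4.6]
grip_width: 0.059
gripper_force: 64.6
time_s: 23.75
position: [0.5567, -0.0316, 0.2437]
tool_rot: [[0.994, 0.108, 0.002], [0.108, -0.994, -0.0], [0.002, 0.001, -1.0]]
ft_force: [-0.7, -0.1, -1.8]
grip_width: 0.0586
gripper_force: 64.6
```

```bash
python3 -m creep '[{"jaw":1,"travel":[0,0,30],"roll":0},{"jaw":1,"travel":[0,0,60],"roll":0},{"jaw":1,"travel":[0,0,90],"roll":0},{"jaw":1,"travel":[0,0,106],"roll":0},{"jaw":1,"travel":[0,0,106],"roll":0},{"jaw":1,"travel":[-6,-40,106],"roll":0.015},{"jaw":1,"travel":[-12,-85,106],"roll":0.015},{"jaw":1,"travel":[-18,-130,106],"roll":0.015},{"jaw":1,"travel":[-24,-175,106],"roll":0.015},{"jaw":1,"travel":[-28,-220,106],"roll":0.015},{"jaw":1,"travel":[-32,-261.5,106],"roll":0.015},{"jaw":1,"travel":[-32,-261.5,106],"roll":0.015}]'; python3 -m creep '[{"jaw":1,"travel":[0,0,-40],"roll":0},{"jaw":1,"travel":[0,0,-80],"roll":0},{"jaw":1,"travel":[0,0,-120],"roll":0},{"jaw":1,"travel":[0,0,-145],"roll":0},{"jaw":1,"travel":[0,0,-155],"roll":0},{"jaw":1,"travel":[0,0,-160],"roll":0},{"jaw":1,"travel":[0,0,-160],"roll":0},{"jaw":1,"travel":[0,0,-160],"roll":0}]'
```

```text
time_s: 24.95
position: [0.5235, -0.2977, 0.3466]
tool_rot: [[0.993, 0.117, -0.002], [0.117, -0.993, 0.0], [-0.002, -0.0, -1.0]]
ft_force: [-0.5, 0.2, -1.6]
grip_width: 0.059
gripper_force: 65.4
time_s: 25.75
position: [0.5248, -0.2931, 0.1899]
tool_rot: [[0.992, 0.123, 0.002], [0.123, -0.992, -0.001], [0.001, 0.002, -1.0]]
ft_force: [0.4, 0.2, -1.8]
grip_width: 0.059
gripper_force: 65.4
```

```bash
python3 -m creep '[{"jaw":1,"travel":[0,0,-4],"roll":0},{"jaw":1,"travel":[0,0,-8],"roll":0},{"jaw":1,"travel":[0,0,-9.5],"roll":0},{"jaw":1,"travel":[0,0,-10.5],"roll":0},{"jaw":1,"travel":[0,0,-10.5],"roll":0},{"jaw":1,"travel":[0,0,-10.5],"roll":0}]'
```

```text
time_s: 26.35
position: [0.5244, -0.293, 0.1791]
tool_rot: [[0.992, 0.123, 0.0], [0.123, -0.992, -0.0], [0.0, 0.0, -1.0]]
ft_force: [-2.6, 1.8, 7.8]
grip_width: 0.0587
gripper_force: 66.3
```

Contact is felt at the expected height (0.179). I release gently and retreat.

```bash
python3 -m creep '[{"jaw":-1,"travel":[0,0,0],"roll":0},{"jaw":-1,"travel":[0,0,0],"roll":0},{"jaw":-1,"travel":[0,0,0],"roll":0},{"jaw":-1,"travel":[0,0,0],"roll":0},{"jaw":-1,"travel":[0,0,15],"roll":0},{"jaw":-1,"travel":[0,0,50],"roll":0},{"jaw":-1,"travel":[0,0,100],"roll":0},{"jaw":-1,"travel":[0,0,150],"roll":0},{"jaw":-1,"travel":[0,0,200],"roll":0},{"jaw":-1,"travel":[0,0,200],"roll":0},{"jaw":-1,"travel":[0,0,200],"roll":0}]'; python3 - <<'E'
from h import *
im,W=cloud("wrist");P=W.reshape(-1,3);c=im.reshape(-1,3).astype(int)
b=(abs(P[:,0]-.548)<.1)&(abs(P[:,1]+.291)<.06)&(P[:,2]>.0275)&(P[:,2]<.042)
print(b.sum(),cv2.minAreaRect((P[b,:2]*1000).astype(np.float32)),np.percentile(P[b,2],[2,50,98]))
im2,_=cloud("scene");save("end.png",np.hstack([im,im2]),.62)
E
```

```text
time_s: 27.45
position: [0.5244, -0.2929, 0.3789]
tool_rot: [[0.992, 0.123, 0.001], [0.123, -0.992, -0.001], [0.001, 0.001, -1.0]]
ft_force: [-0.3, 0.4, 0.4]
grip_width: 0.0853
gripper_force: 0.0
6907 ((548.3218994140625, -290.21710205078125), (160.5924835205078, 60.79899215698242), 7.133242130279541) [0.03003233 0.03159471 0.03308904]
```

View pics/end.png

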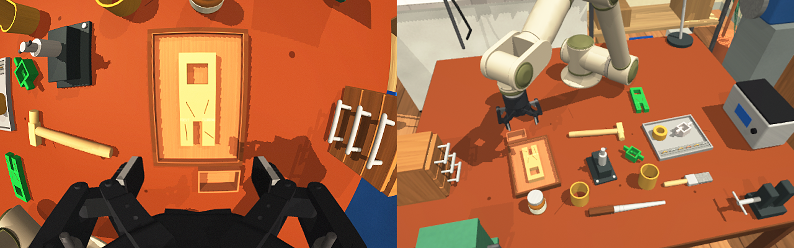

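The maple pin lies flat and centred in the sweep tray at (197,98), its top at 0.032 m. The bin is upright. The nut (680,130) and spacer (660,133) are in the ring tray, and everything else is in place. I hand in.

```bash
python3 -c "
from rig import *
print(close_job())"
```

```text
the job is handed in; nothing more can be done
None
```

Job handed in at about 27.5 s: the nut and spacer stand on the ring tray floor and the bench pin lies flat on the sweep tray floor, though I set the pin back on its stud once to regrip it higher before placing it.

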